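# Set the rubber stop gently against a leaded glass panel

## Robot

A 7-joint arm with a two-finger parallel gripper is mounted at the origin on the work surface. World frame = base frame: x ahead of the robot, y to its left, z up, the work surface at z = 0. Lengths are in m, angles in rad, forces in N, time in s.
With the tool pointing down it reaches from about 0.425 to 0.925 m from the base axis. Payload 6.8 kg.
Tool frame: the origin (TCP) lies midway between the tips of the shut fingers; the grasp point (between the pads) lies 19 mm behind it (arm.grasp_offset is the distance from the TCP to the grasp point, in m); z points along the fingers, y is the direction in which the jaws open and shut (so a half turn about z gives the same grasp; the last joint's range is limited). The gripper opens to 85 mm and grips with 20 to 120 N. Pads are 22 mm wide; open, the fingers measure 114 mm over their backs; the gripper's body (76 mm by 85 mm) begins 54 mm behind the grasp point. The pads swing forward as they close: fully open they stand 13 mm farther back than shut.
Start: joints at [1.105, 0.477, 0.022, 1.555, -0.011, 1.109, -0.083], TCP at [0.236, -0.632, 0.231] pointing down, gripper open.
Joint ranges: [-2.96, 2.96], [-0.34, 2.1], [-1.41, 1.46], [0.24, 2.44], [-1.37, 4.51], [0.17, 1.92], [-2.96, 2.96]. Speed limits (rad/s): [2.39, 2.39, 3.14, 3.14, 3.14, 3.14, 3.14].

## Interface

Orientations are given as a rotation vector (axis times angle).
In Python, from workcell import arm, command_gripper, inverse_kinematics, observe, imaging, order gives the robot as it stands. Calls block until the motion is done:
- arm.movep(position, orientation): joint-space move of the TCP to a pose.
- arm.movel(position, speed=0.15, rotation=None, f_stop=None): straight line of the TCP; rotation=None keeps the orientation; speed is the mean speed in m/s. With f_stop (N) it stops when the force on the tool has changed by that much, and returns True; else False.
- arm.move_joints(angles): joint-space move.
- command_gripper(opening, grip_force=None): finger opening in m; grip_force is the grip in N (None keeps the last); returns when the fingers have stopped.
- arm.sleep(seconds).
- inverse_kinematics(position, orientation): joint angles nearest the present ones, or None.
- observe(): the state.
- imaging.snapshot(name): name is "side" or "top"; returns the picture (480x640x3 uint8, red, green, blue); there is no depth.
- imaging.get_calibration(name): a dict with "camera_matrix" (3x3 intrinsics, pixels), "R" (3x3) and "t" (3): a world point X has camera coordinates R X + t. Camera axes: x right, y down, z forward; pixel columns grow to the right and rows downward; lengths in m; the calibration is good to about 2 mm. A picture is of the moment at which its call begins. get_calibration takes no time and is no camera call.
A pose or a line that the arm cannot do raises arm.PlanningError and nothing moves.
- order.finish_job(): hands the job in, once; it reports no verdict.
Trained networks look in the newest picture that a camera, given by its name, has taken for a name from the list of things; names that differ only in an ending like _2 or _b are one class to them, and where a whole thing is asked for, a point or a joint stands for the part that bears it (a point fixed in the world has none). Each returns a list of dicts, best first, with "score" (0 to 1); they miss things now and then, are a little off and sometimes report something else, mostly with a low value. They report only what shows in the picture. A call takes as long as a camera call. They do not tell look-alikes from the thing itself.
- imaging.search_frame(query, camera): "rect" ([centre column, centre row, width, height] in pixels, round what is visible of it).
- imaging.cut_out(query, camera): "mask" (480x640 bool, what is visible of it) and "rect" ([centre column, centre row, width, height] in pixels, round what is visible of it).
- imaging.spot_point(query, camera): "point" ([column, row] in pixels: a listed point, or the origin of a listed thing).
The state is a dict: "time": time; "joint_positions": joint angles; "joint_vel": joint speeds; "effort": joint torques, N m; "ee_pos": TCP position; "tool_rot": TCP orientation; "force": force on the tool from outside, world axes, zero at the start; "ft_torque": the same for the moment, N m; "opening": finger opening in m.
Only numpy, scipy, OpenCV 4.12 (cv2) and the standard library are available. Lean on these libraries where they do the work, as an engineer would, in place of code of your own. Each camera call takes 0.05 s, during which the arm holds its last target.

## Task

Take the stop with the bar handle and round rubber collar from the rack, lower its foot into the jig's T-slot well clear of the leaded glass panel, and slide it along the slot until its collar just touches the panel's near edge or comes within a hair of it. Then give it a quarter turn so its head locks under the slot, let go, and leave the panel where it lies against its fence. Be gentle: old leaded glass cracks if it is pushed or leaned on; disturb nothing else on the bench.

Things in the scene. Friction and masses are not known exactly. Their poses are not given: they have to be found in the camera images.
- stop: The stop: loose steel T-slot stud, 0.16 kg, at the start upright in a rack pocket, collar resting on the rack's top. Origin: centre of the collar's flat underside, z up. Rubber collar 40 mm diameter, z = 0 to 14 mm; 14 mm shaft above it; bar handle on top. Handle and head both run along y, so the handle shows how the head lies; a half turn makes no difference.
- stop_handle (a point): Centre of the stop's flat steel bar handle, 41 mm above the stop's origin. The bar is 12 mm thick (x), 46 mm long (y) and 26 mm high (28 to 54 mm above the origin): grip it across its thickness.
- stop_head (a point): Centre of the stop's oblong head, 12 mm below the stop's origin: 10 mm (x) by 24 mm (y) by 6 mm thick, on a 10 mm round neck.
- holddown: Bystander: a like-sized stud in the rack's other pocket, 110 mm away, with a round black knob (32 mm diameter, top 43 mm above the rack) and a thin steel washer (34 mm diameter) in place of handle and collar. Either stud may be in either pocket. Leave it there.
- rack: Dark wooden rack block, fixed, 190 (x) by 74 (y) by 26 mm high; origin at the centre of its underside. Pockets at x = -55 and +55 mm, y = 0, 17 by 30 mm and 19 mm deep, long way along the rack's y.
- jig: Plywood board 220 (x) by 400 (y) by 22 mm, fixed flat on the worktop, with a flush aluminium T-slot rail along its middle (y) from end to end. Origin at the centre of its underside.
- slot (a point): Midpoint of the T-slot's mouth, level with the jig's top; slot along y. Mouth 16 mm wide with chamfered edges, lips 7 mm thick, channel below 32 mm wide, floor 17 mm below the top. The head drops in anywhere when the handle lies along the slot, and the collar rests on the rail; after a quarter turn, either way, the head is caught under the lips (2 mm play).
- panel: Leaded glass panel lying loose over the slot's +y half, 160 (x) by 150 (y) by 7 mm, 0.6 kg; origin at the centre of its underside, axes as the jig's. Grey lead edge and lines, amber, green and cream panes. Its +y edge lies against the fence, so it cannot give way along +y. It cracks above 12 N from the stop or 8 N from the gripper.
- panel_edge (a point): Middle of the panel's near (-y) edge, half way up its 7 mm thickness. It may lie up to 12 mm beside the slot's centre line. The collar (20 mm radius) meets this edge.
- fence: Aluminium bar across the jig, fixed, 190 (x) by 25 (y) by 16 mm with two black clamp knobs (top 34 mm above the jig); origin at the centre of its underside. Its -y face backs up the panel.
- jar: Bystander: closed amber glass jar, 64 mm diameter, 85 mm high, beyond the jig's +y end.
- solder: Bystander: reel of solder standing on end, 56 mm diameter, 40 mm high.
- fluxbrush: Bystander: flux brush 160 mm long lying beyond the jig.
Not all that is in view belongs to the job. Leave any blue or yellow look-alike of the stop alone. Of the things that look like the panel, the smaller one is meant.

How it is judged:
By the outcome, as a careful person would: the job done as asked, in the order asked, and still so for the second after the job is handed in, with the robot touching nothing.
It also fails if it takes over 51 s, if anything falls off the work surface, if the arm or the gripper's body presses on something with over 40 N, if the wrist force passes 120 N, or if a joint passes its speed limit or range.

## Working session

There is one attempt and no reset: what is moved stays moved. The work goes in short steps, each a Python script; the robot and the scene stay as the last script left them, time stands still between calls to the robot, and variables do not carry over. Pictures are saved under pics/ and viewed, and the job is handed in when it is done.

```bash
mkdir -p pics; ls; python3 - <<'E'
from workcell import arm, imaging, observe
import cv2
for n in ("side","top"):
    im=imaging.snapshot(n); cv2.imwrite(f"pics/{n}0.png",im[:,:,::-1])
    c=imaging.get_calibration(n); print(n,c["camera_matrix"].tolist(),c["R"].round(4).tolist(),c["t"].round(4).tolist())
    for q in ("stop","stop_handle","slot","panel","panel_edge","holddown","jig"):
        r=imaging.spot_point(q,n); print(q,[(round(d["score"],2),[round(float(v),1) for v in d["point"]]) for d in r[:4]])
print(observe()["time"])
E
```

```text
pics
side [[472.507082988422, 0.0, 317.50824715081404], [0.0, 472.507082988422, 247.12656132772383], [0.0, 0.0, 1.0]] [[0.9933, -0.1152, -0.0053], [-0.0642, -0.5147, -0.8549], [0.0958, 0.8496, -0.5187]] [-0.5037, 0.1138, 1.1258]
stop [(0.74, [304.0, 420.0]), (0.6, [238.7, 366.5]), (0.45, [296.2, 202.3])]
stop_handle [(0.97, [235.8, 345.6]), (0.81, [302.2, 403.3]), (0.63, [296.2, 349.1])]
slot [(0.98, [352.8, 251.4]), (0.72, [296.5, 370.2])]
panel [(0.57, [226.3, 222.7]), (0.49, [296.6, 370.7]), (0.35, [350.0, 349.9])]
panel_edge [(0.97, [357.2, 253.5]), (0.64, [256.9, 230.5])]
holddown []
jig [(0.94, [349.3, 260.4]), (0.43, [297.7, 371.9])]
top [[601.2137956593218, 0.0, 325.93845737060633], [0.0, 601.2137956593218, 248.1849144833589], [0.0, 0.0, 1.0]] [[0.0125, -0.9999, 0.0009], [-0.9967, -0.0125, -0.0805], [0.0805, 0.0001, -0.9968]] [0.0226, 0.527, 1.5979]
stop [(0.76, [452.9, 281.7]), (0.72, [309.6, 216.9]), (0.69, [496.9, 284.8]), (0.49, [438.0, 326.9])]
stop_handle [(0.72, [499.3, 284.1]), (0.64, [456.1, 284.0]), (0.56, [442.1, 326.6]), (0.37, [302.6, 212.1])]
slot [(0.87, [310.5, 217.7])]
panel [(0.91, [279.1, 211.4])]
panel_edge [(0.55, [238.2, 310.7])]
holddown [(0.61, [442.1, 246.2]), (0.2, [446.0, 265.6])]
jig [(0.79, [310.9, 219.7])]
0.8
```

View pics/side0.png

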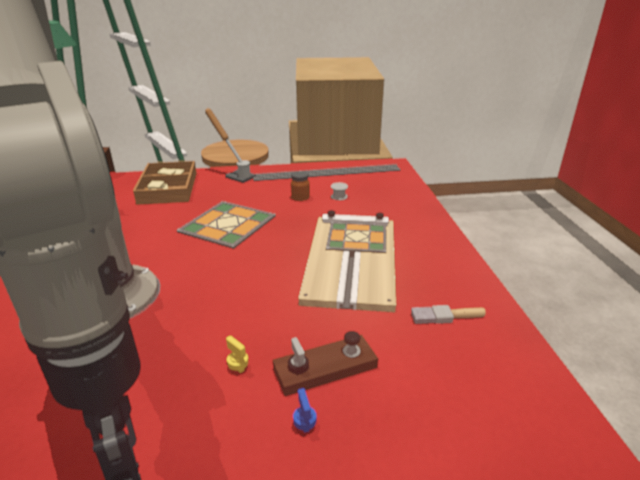

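View pics/top0.png

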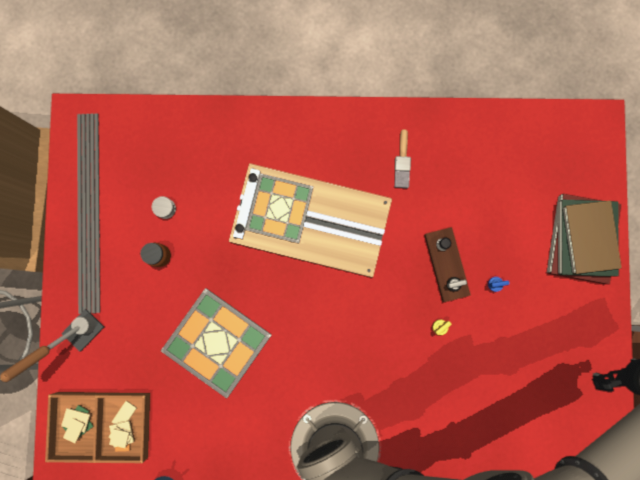

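Candidates for the stop: the steel one in the rack (side 297,350; top 456,284), the yellow one (side 236,350; top 441,327) and the blue one (side 304,405; top 497,284). By the description it is the steel one in the rack. The panel is the smaller one, on the jig (top 279,211). I'll check both in close crops.

```bash
cat > h.py <<'E'
import numpy as np, cv2
from workcell import arm, command_gripper, inverse_kinematics, observe, imaging, order
C={n:imaging.get_calibration(n) for n in ("side","top")}
def p2w(n,uv,z):
    c=C[n];R=np.array(c["R"]);t=np.array(c["t"]);K=np.array(c["camera_matrix"])
    d=R.T@np.linalg.solve(K,[uv[0],uv[1],1]); o=-R.T@t
    return o+d*(z-o[2])/d[2]
def w2p(n,X):
    c=C[n]; q=np.array(c["camera_matrix"])@(np.array(c["R"])@np.array(X)+np.array(c["t"])); return q[:2]/q[2]
def tri(a,b):
    A=[];B=[]
    for n,uv in(("side",a),("top",b)):
        o=p2w(n,uv,0);d=p2w(n,uv,1)-o;d/=np.linalg.norm(d);M=np.eye(3)-np.outer(d,d);A.append(M);B.append(M@o)
    X=np.linalg.solve(sum(A),sum(B)); return X
def crop(im,x0,y0,w,h,s,name):
    cv2.imwrite(name,cv2.resize(im[y0:y0+h,x0:x0+w,::-1],None,fx=s,fy=s,interpolation=cv2.INTER_CUBIC))
E
python3 - <<'E'
from h import *
s=cv2.imread("pics/side0.png")[:,:,::-1];t=cv2.imread("pics/top0.png")[:,:,::-1]
a=np.zeros((480,800,3),np.uint8)
a[:,:400]=cv2.resize(t[220:310,415:490],(400,480),interpolation=cv2.INTER_CUBIC)
a[:,400:]=cv2.resize(s[320:400,265:332],(400,480),interpolation=cv2.INTER_CUBIC)
cv2.imwrite("pics/rackcrop.png",a[:,:,::-1])
crop(t,220,155,180,130,4,"pics/jigcrop.png")
print("handle tri",tri([296.2,349.1],[456.1,284]))
for q,n in(("stop_handle","side"),("stop_handle","top"),("jig","top"),("panel","top"),("rack","top"),("fence","top"),("panel","side")):
    imaging.snapshot(n)
    for d in imaging.cut_out(q,n)[:3]:
        m=d["mask"].astype(np.uint8); ys,xs=np.nonzero(m)
        r=cv2.minAreaRect(np.c_[xs,ys].astype(np.float32)); print(q,n,round(d["score"],2),len(xs),np.round(cv2.boxPoints(r),1).tolist())
E
```

```text
handle tri [ 0.43285682 -0.31062438  0.06870095]
stop_handle side 0.95 482 [[287.20001220703125, 373.0], [291.29998779296875, 337.5], [311.29998779296875, 339.79998779296875], [307.20001220703125, 375.29998779296875]]
stop_handle side 0.93 517 [[225.60000610351562, 337.20001220703125], [245.1999969482422, 335.3999938964844], [248.39999389648438, 370.29998779296875], [228.6999969482422, 372.1000061035156]]
stop_handle side 0.81 576 [[294.0, 390.0], [315.0, 390.0], [315.0, 431.0], [294.0, 431.0]]
stop_handle top 0.47 210 [[432.0, 320.0], [449.0, 320.0], [449.0, 334.0], [432.0, 334.0]]
jig top 0.9 7768 [[227.6999969482422, 242.3000030517578], [247.10000610351562, 162.8000030517578], [391.5, 198.0], [372.1000061035156, 277.3999938964844]]
panel top 0.75 6449 [[158.10000610351562, 352.0], [204.10000610351562, 286.70001220703125], [271.6000061035156, 334.29998779296875], [225.60000610351562, 399.5]]
panel top 0.73 3230 [[244.10000610351562, 230.1999969482422], [259.6000061035156, 172.39999389648438], [312.8999938964844, 186.60000610351562], [297.5, 244.5]]
rack top 0.78 1742 [[421.70001220703125, 233.89999389648438], [450.6000061035156, 225.6999969482422], [470.3999938964844, 294.79998779296875], [441.3999938964844, 303.0]]
fence top 0.69 724 [[231.60000610351562, 236.10000610351562], [249.39999389648438, 168.0], [260.20001220703125, 170.8000030517578], [242.39999389648438, 238.89999389648438]]
panel side 0.93 1762 [[325.6000061035156, 251.10000610351562], [327.20001220703125, 220.3000030517578], [388.29998779296875, 223.5], [386.70001220703125, 254.39999389648438]]
panel side 0.84 2700 [[175.8000030517578, 235.0], [186.3000030517578, 192.0], [275.5, 213.89999389648438], [265.0, 256.79998779296875]]
```

View pics/rackcrop.png

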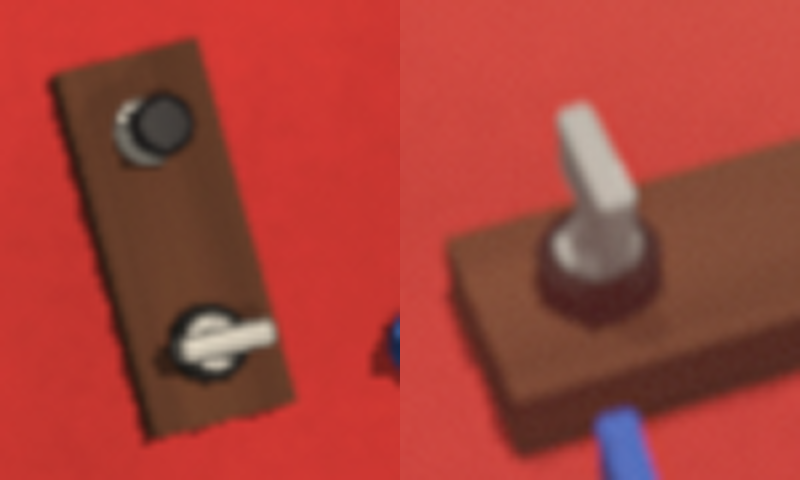

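View pics/jigcrop.png

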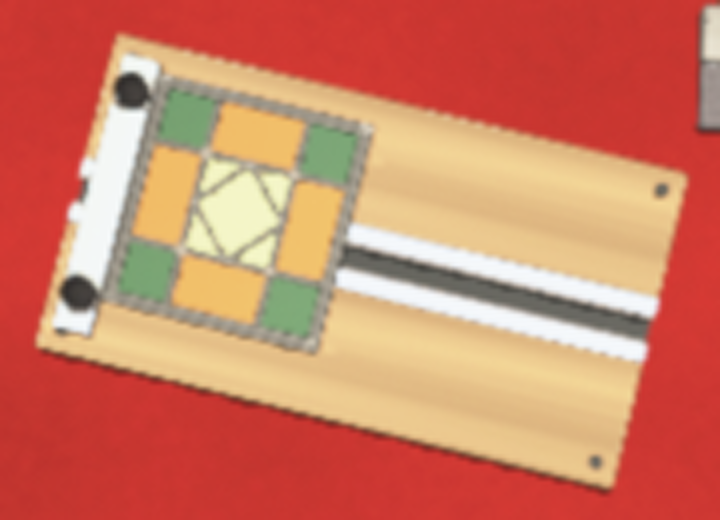

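The crop confirms it: the steel bar handle and black rubber collar are in the rack's lower pocket (top 456,284), and the round black knob in the other pocket is the holddown. The jig crop shows the small panel against the fence, with the slot's dark strip running from (306,219) to (382,237) in the top view.

```bash
python3 - <<'E'
from h import *
s=cv2.imread("pics/side0.png")[:,:,::-1]
crop(s,295,205,110,105,5,"pics/sidejig.png")
r4=lambda P:np.round(P,4).tolist()
J=[(118,37),(686,177),(612,490),(38,347)]
J=[p2w("top",(220+(x+.5)/4-.5,155+(y+.5)/4-.5),.022) for x,y in J]
print("jig",r4(J),"ctr",r4(np.mean(J,0)))
print("sizes",[round(np.linalg.norm(J[i]-J[(i+1)%4]),4) for i in range(4)])
ang=lambda d:round(np.degrees(np.arctan2(d[1],d[0])),2)
print("slot dir from edges",ang(J[0]-J[1]),ang(J[3]-J[2]),"perp",ang(J[0]-J[3]),ang(J[1]-J[2]))
S=[p2w("top",(220+(x+.5)/4-.5,155+(y+.5)/4-.5),.022) for x,y in [(345,256),(648,327.5)]]
print("slot",r4(S),ang(S[0]-S[1]))
P=[p2w("top",(220+(x+.5)/4-.5,155+(y+.5)/4-.5),.029) for x,y in [(372,127),(317,351),(160,77),(103,300)]]
print("panel",r4(P),ang(P[0]-P[1]),np.linalg.norm(P[0]-P[1]),np.linalg.norm(P[0]-P[2]),"edge mid",r4((P[0]+P[1])/2))
Rk=[p2w("top",(415+(x+.5)*75/400-.5,220+(y+.5)*90/480-.5),.026) for x,y in [(57,75),(197,38),(295,402),(150,440)]]
print("rack",r4(np.mean(Rk,0)),[round(np.linalg.norm(Rk[i]-Rk[(i+1)%4]),4) for i in range(4)],"long",ang(Rk[1]-Rk[2]),ang(Rk[0]-Rk[3]),"short",ang(Rk[0]-Rk[1]))
H=[p2w("top",(415+(x+.5)*75/400-.5,220+(y+.5)*90/480-.5),.080) for x,y in [(181,350),(275,331)]]
print("handle top",r4(H),r4(np.mean(H,0)),np.linalg.norm(H[0]-H[1]),ang(H[0]-H[1]))
u=(Rk[1]-Rk[2])/np.linalg.norm(Rk[1]-Rk[2]); print("pocket",r4(np.mean(Rk,0)-.055*u))
print(w2p("side",[*np.mean(J,0)[:2],.022]))
E
```

```text
jig [[0.7543, 0.2412, 0.022], [0.6629, -0.1458, 0.022], [0.4504, -0.097, 0.022], [0.5418, 0.2902, 0.022]] ctr [0.6023, 0.0721, 0.022]
sizes [np.float64(0.3976), np.float64(0.2181), np.float64(0.3978), np.float64(0.2181)]
slot dir from edges 76.72 76.72 perp -13.0 -12.93
slot [[0.6061, 0.0844, 0.022], [0.5601, -0.1206, 0.022]] 77.36
panel [[0.6932, 0.0672, 0.029], [0.5408, 0.102, 0.029], [0.7256, 0.2112, 0.029], [0.5734, 0.2462, 0.029]] -12.83 0.15630744788425344 0.14754825849861625 edge mid [0.617, 0.0846, 0.029]
rack [0.4874, -0.2966, 0.026] [np.float64(0.0734), np.float64(0.189), np.float64(0.0753), np.float64(0.1886)] long 14.8 14.22 short 105.55
handle top [[0.43, -0.2886, 0.08], [0.4398, -0.3342, 0.08]] [0.4349, -0.3114, 0.08] 0.046617410454457685 102.09
pocket [0.4342, -0.3107, 0.026]
[350.51596388 254.48901196]
```

View pics/sidejig.png

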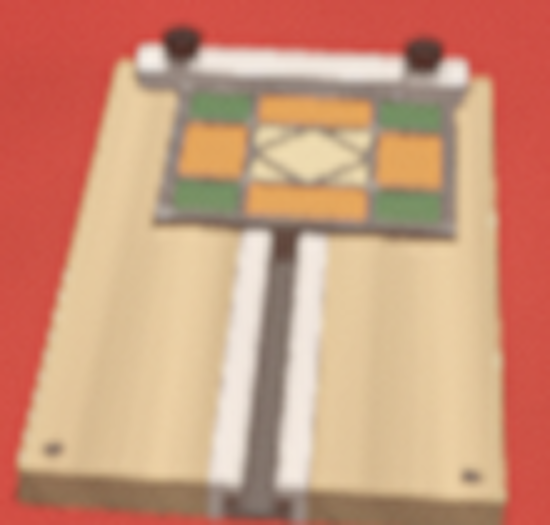

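The numbers agree: jig 398×218 mm, panel 156×148 mm, handle 46.6 mm long and about 67 mm high, as expected. Next I check reachability for the whole plan, including the turn direction.

```bash
cat >> h.py <<'E'
from scipy.spatial.transform import Rotation as Ro
def rv(deg):
    a=np.radians(deg);y=np.array([np.cos(a),np.sin(a),0]);z=np.array([0,0,-1.]);x=np.cross(y,z)
    return Ro.from_matrix(np.c_[x,y,z]).as_rotvec()
SD=77.0; d=np.array([np.cos(np.radians(SD)),np.sin(np.radians(SD)),0]); J0=np.array([.6023,.0721,0])
def sp(s,z,off=0): return J0+d*s+off*np.array([d[1],-d[0],0])+np.array([0,0,z])
G=np.array([.4342,-.311,.047])
E
python3 - <<'E'
from h import *
o=observe(); m=Ro.from_rotvec(o["tool_rot"]).as_matrix(); print("tool y ang",np.degrees(np.arctan2(m[1,1],m[0,1])),o["opening"])
for a in(14.5,194.5): print("G",a,inverse_kinematics(G,rv(a)))
for a in(-13,167,77,-103):
  for s in(-.1,-.004): 
    j=inverse_kinematics(sp(s,.044),rv(a)); print(a,s,None if j is None else np.round(j,2))
E
```

```text
tool y ang -69.50040931181205 0.08564606403969567
G 14.5 [ 0.79133515  0.52744781 -0.35977932  2.01204942  0.29645611  0.65176993
  0.49191828]
G 194.5 [ 0.31472339  0.51371383  0.24016695  2.04509393 -0.20692997  0.60520462
 -2.19269877]
-13 -0.1 [ 0.29  0.61 -0.47  1.9   0.4   0.73 -0.63]
-13 -0.004 [ 0.14  0.64 -0.48  1.84  0.41  0.76 -0.79]
167 -0.1 [ 0.75  0.93 -1.19  1.87  1.    1.1   2.07]
167 -0.004 [ 0.58  0.96 -1.2   1.81  1.01  1.13  1.93]
77 -0.1 [ 0.45  0.67 -0.69  1.89  0.58  0.8   0.79]
77 -0.004 [ 0.32  0.71 -0.73  1.82  0.62  0.85  0.62]
-103 -0.1 [ 0.05  0.57 -0.15  1.92  0.13  0.67 -1.97]
-103 -0.004 [-0.01  0.61 -0.27  1.85  0.24  0.72 -2.22]
```

```bash
python3 - <<'E'
from h import *
t0=observe()["time"]
arm.movep(G+[0,0,.11],rv(14.5)); command_gripper(.055); print(observe()["time"]-t0, observe()["ee_pos"])
im=imaging.snapshot("top"); crop(im,390,190,140,130,5,"pics/above.png")
im=imaging.snapshot("side"); crop(im,230,260,150,140,4,"pics/above_s.png")
print(observe()["time"])
E
```

```text
1.8417 [ 0.43411832 -0.31124232  0.1570058 ]
3.4417
```

View pics/above_s.png

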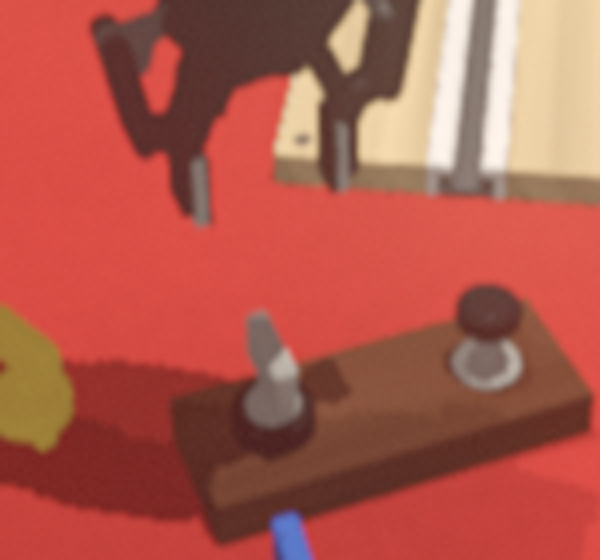

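The jaws straddle the handle (crop 265,350): finger tips at (200,225) and (345,185), with the handle midway between them and the knob well outside. Descend, grip and lift.

```bash
python3 - <<'E'
from h import *
print(arm.movel(G,speed=.12,f_stop=6), observe()["ee_pos"])
command_gripper(.0,60); o=observe(); print("open",o["opening"],o["force"],o["time"])
print(arm.movel(G+[0,0,.06],speed=.12)); o=observe(); print(o["opening"],o["force"],o["time"])
im=imaging.snapshot("top"); crop(im,390,190,140,130,5,"pics/lift.png")
im=imaging.snapshot("side"); crop(im,230,260,150,140,4,"pics/lift_s.png")
E
```

```text
False [ 0.4347234  -0.31125305  0.04762566]
open 0.011366240361199592 [-2.07627311  0.47032878  5.95088085] 4.9667
False
0.011040806244596031 [-0.07496969  0.15996112 -2.10867938] 5.6167
```

View pics/lift_s.png

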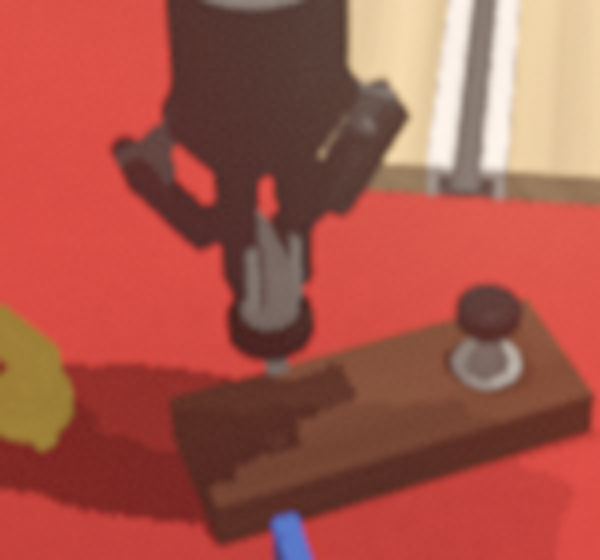

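The stop is held upright (collar at crop 270,330), the pocket is empty, and the holddown hasn't moved. Move over the slot.

```bash
python3 - <<'E'
from h import *
arm.movep(sp(-.10,.090),rv(-13)); arm.movel(sp(-.10,.072),speed=.1); o=observe(); print(o["ee_pos"],o["force"],o["time"])
im=imaging.snapshot("top"); crop(im,290,170,120,110,5,"pics/ov.png"); im=imaging.snapshot("side"); crop(im,290,200,120,110,5,"pics/ov_s.png")
for n in("top","side"): print(n,w2p(n,o["ee_pos"]+np.array([0,0,-.022])), w2p(n,sp(-.1,.022)))
E
```

```text
[ 0.57900139 -0.02658612  0.0713308 ] [-0.5555143   0.30373209 -1.59533537] 7.2667
top [347.20637069 227.95463592] [346.38057797 228.80757145]
side [348.45539671 267.21371467] [348.37107123 276.27395713]
```

View pics/ov_s.png

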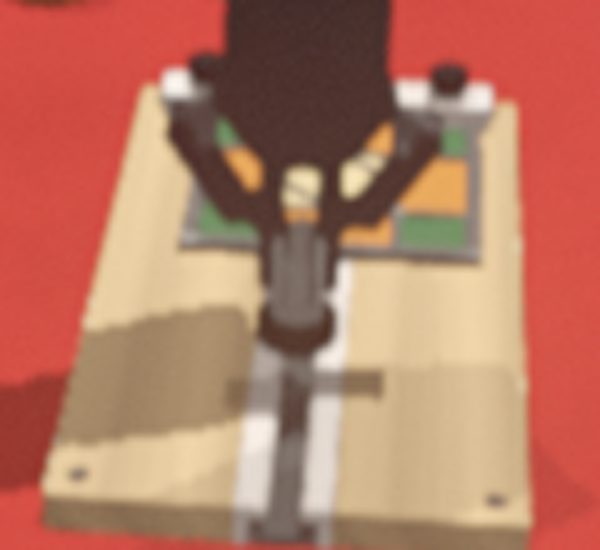

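View pics/ov.png

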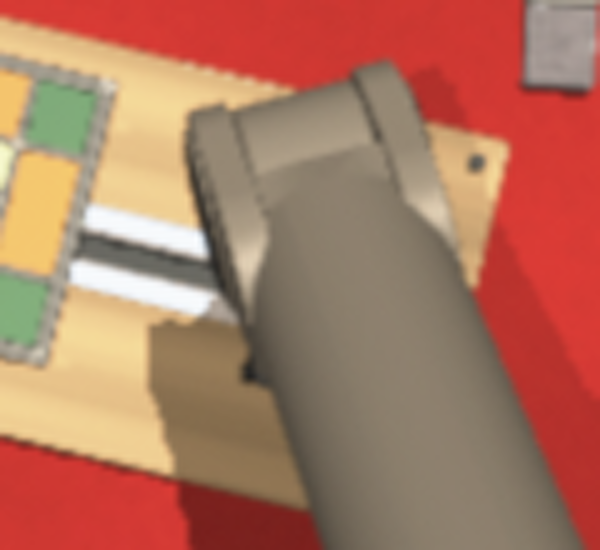

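The stop hangs over the slot: collar at crop (297,325) and head about (295,357), with the slot centre at about 292. I'll shift 1 mm towards −x and lower it, force-guarded.

```bash
python3 - <<'E'
from h import *
arm.movel(sp(-.10,.072,-.001),speed=.05)
print(observe()["force"])
r=arm.movel(sp(-.10,.040,-.001),speed=.04,f_stop=4); o=observe(); print(r,o["ee_pos"],o["force"],o["ft_torque"],o["time"])
im=imaging.snapshot("side"); crop(im,290,200,120,110,5,"pics/in_s.png")
E
```

```text
[-0.86847996  0.14219198 -2.99418005]
True [ 0.57835405 -0.02504439  0.04355585] [-0.79364755  0.57608833  5.76035975] [-0.02823626  0.24539809 -0.03955014] 8.2917
```

View pics/in_s.png

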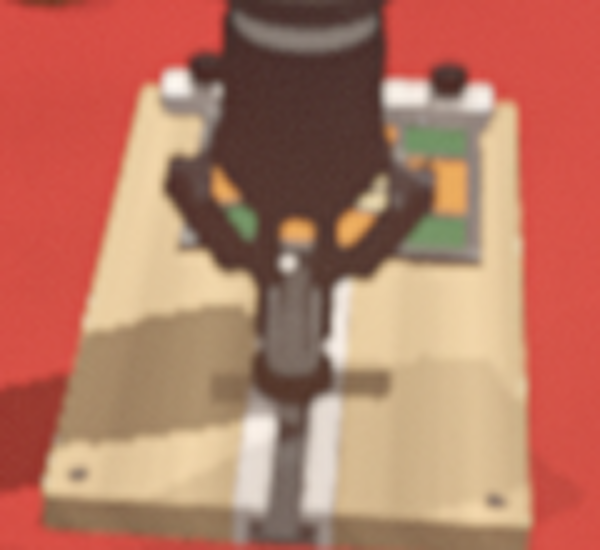

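Seated: TCP z is 0.0436 m, exactly what collar-on-rail predicts, and contact came only at that height. Ease up 0.7 mm and slide to short of the panel.

```bash
python3 - <<'E'
from h import *
arm.movel(sp(-.10,.0444,-.001),speed=.02)
print(observe()["force"])
r=arm.movel(sp(-.020,.0444,-.001),speed=.05,f_stop=4); o=observe(); print(r,o["ee_pos"],o["force"],o["time"])
F=[]
for i in range(6): arm.sleep(.05); F.append(observe()["force"])
print(np.round(F,2)); print("s",(observe()["ee_pos"]-J0)@d, observe()["time"])
im=imaging.snapshot("side"); crop(im,290,200,120,110,5,"pics/near_s.png")
im=imaging.snapshot("top"); crop(im,250,160,120,110,5,"pics/near_t.png")
E
```

```text
[ 0.21294759 -0.90121733 -1.80577696]
False [0.59678644 0.05237247 0.04439288] [-0.6285152   0.19942569 -1.83955365] 10.3417
[[ 0.18 -0.68 -2.63]
 [-0.27  0.17 -2.43]
 [ 0.82  0.03 -1.97]
 [ 0.87  0.42 -1.52]
 [-0.29  0.5  -2.1 ]
 [-0.39 -0.41 -2.63]]
s -0.020101012974222298 10.6417
```

View pics/near_s.png

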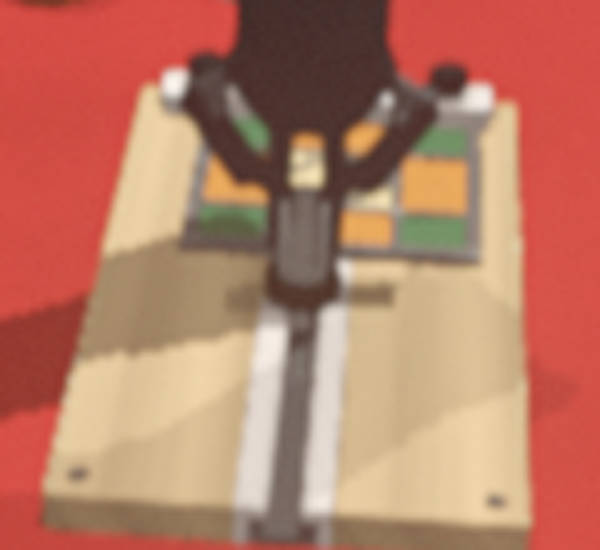

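Free sliding is clean, with no side load (about ±0.7 N of noise) and a gap of roughly 1.5 cm still showing. Now the guarded slow approach.

```bash
python3 - <<'E'
from h import *
r=arm.movel(sp(-.010,.0444,-.001),speed=.015,f_stop=3); o=observe(); print(r,(o["ee_pos"]-J0)@d,o["force"]@d,o["time"])
if not r:
    r=arm.movel(sp(.004,.0444,-.001),speed=.006,f_stop=3)
F=[]
for i in range(5): o=observe();F.append([*o["force"],(o["ee_pos"]-J0)@d]); arm.sleep(.03)
F=np.array(F);print(r,np.round(F,4).tolist(),"Fd",(F[:,:3]@d).mean(),o["time"])
E
```

```text
False -0.010160122248351916 -0.8046802735717649 11.5583
True [[-0.0342, 0.3384, -2.3501, -0.0051], [-0.7519, -0.0267, 3.18, -0.0052], [0.6769, 0.2549, 1.557, -0.0052], [0.013, 0.6639, 1.8755, -0.0051], [0.0765, -0.8829, 1.7162, -0.0051]] Fd 0.06684421010732944 12.8667
```

```bash
python3 - <<'E'
from h import *
F=[];T=[]
for i in range(10): o=observe();F.append(o["force"]);T.append(o["ft_torque"]); arm.sleep(.03)
print(np.mean(F,0),np.mean(T,0),o["ee_pos"],o["opening"],o["time"])
im=imaging.snapshot("side"); crop(im,310,200,80,75,8,"pics/c_s.png")
im=imaging.snapshot("top"); crop(im,250,160,120,110,5,"pics/c_t.png")
E
```

```text
[3.26914951e-02 1.59246128e-03 3.51534329e+00] [-0.00541219 -0.06810637  0.00511861] [0.59952513 0.06743169 0.04362894] 0.011306754646531199 13.2
```

View pics/c_s.png

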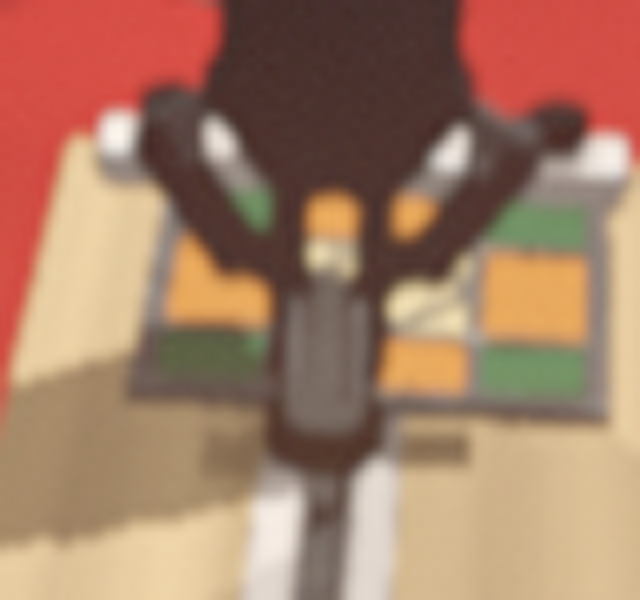

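View pics/c_t.png

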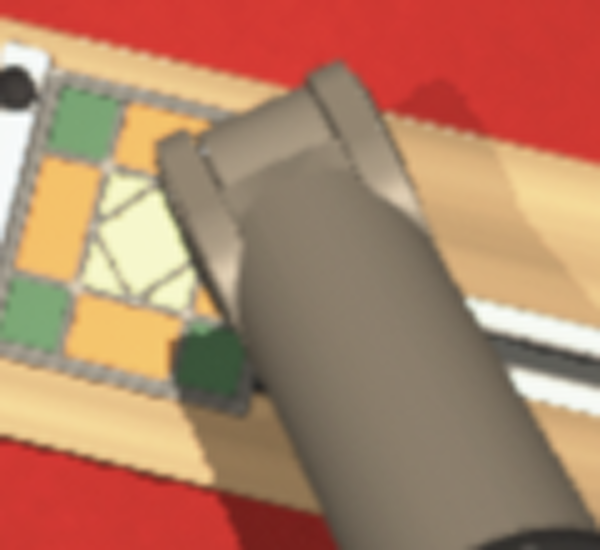

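The trip came from z, not the panel: the arm sagged 0.8 mm and the collar touched the rail (Fz +3.5 N, horizontal force about 0). I raise it a little and continue, checking the force along the slot.

```bash
cat >> h.py <<'E'
def st(n=8):
    F=[]
    for i in range(n): o=observe();F.append(o["force"]);arm.sleep(.02)
    F=np.mean(F,0);p=o["ee_pos"]-J0
    print("Fd %.2f Fx %.2f Fz %.2f  s %.5f off %.5f z %.5f t %.2f"%(F@d,F@[d[1],-d[0],0],F[2],p@d,p@[d[1],-d[0],0],p[2],o["time"]))
    return F,p
E
python3 - <<'E'
from h import *
arm.movel(sp(-.0060,.0449,-.001),speed=.02); st()
r=arm.movel(sp(.005,.0449,-.001),speed=.006,f_stop=2.5); print(r); st()
E
```

```text
Fd -0.01 Fx -0.25 Fz -1.99  s -0.00640 off -0.00158 z 0.04427 t 13.70
True
Fd 0.23 Fx 0.98 Fz -1.54  s -0.00525 off -0.00175 z 0.04382 t 14.50
```

```bash
python3 - <<'E'
from h import *
s=-.0055
arm.movel(sp(s,.0453,-.0005),speed=.02); F0,_=st()
while s<.006:
    s+=.0005
    r=arm.movel(sp(s,.0453,-.0005),speed=.008,f_stop=4); F,p=st(5)
    if r or (F-F0)@d<-1.3: print("contact?",r); break
st()
E
```

```text
Fd 0.03 Fx -0.11 Fz -1.90  s -0.00557 off -0.00076 z 0.04511 t 14.89
Fd 0.16 Fx -0.28 Fz -1.96  s -0.00497 off -0.00059 z 0.04524 t 15.22
Fd -0.53 Fx -0.03 Fz -1.80  s -0.00475 off -0.00052 z 0.04526 t 15.56
Fd -2.99 Fx -0.13 Fz -0.26  s -0.00462 off -0.00053 z 0.04526 t 15.89
contact? False
Fd -3.23 Fx -0.56 Fz -0.39  s -0.00458 off -0.00049 z 0.04527 t 16.02
```

Contact with the panel edge at s ≈ −4.7 mm (−3 N, well below 12 N), against −4.5 mm from the images. Back off a hair to unload, then turn in guarded steps.

```bash
python3 - <<'E'
from h import *
s=-.0052
arm.movel(sp(s,.0447,-.0005),speed=.01); F0,_=st()
a=-13
for a in (-8,2,17,32,47,62,77):
    r=arm.movel(sp(s,.0447,-.0005),speed=.02,rotation=rv(a),f_stop=5)
    m=Ro.from_rotvec(observe()["tool_rot"]).as_matrix()
    print(a,r,"ang",round(np.degrees(np.arctan2(m[1,1],m[0,1])),1)); F,p=st(5)
    if (F-F0)@d<-1.5: s-=.0006; print("back"); arm.movel(sp(s,.0447,-.0005),speed=.02)
    if r and np.linalg.norm(F-F0)>4: print("stop"); break
print(observe()["ft_torque"])
E
```

```text
Fd -0.89 Fx 0.27 Fz -1.79  s -0.00478 off -0.00044 z 0.04470 t 16.44
-8 False ang -8.1
Fd 0.07 Fx 0.10 Fz -2.01  s -0.00475 off -0.00072 z 0.04468 t 16.77
2 False ang 1.8
Fd 0.47 Fx -0.44 Fz -1.36  s -0.00497 off -0.00053 z 0.04469 t 17.18
17 False ang 16.7
Fd 0.18 Fx -0.30 Fz -1.60  s -0.00513 off -0.00054 z 0.04469 t 17.68
32 False ang 31.7
Fd 0.07 Fx -0.17 Fz -2.28  s -0.00517 off -0.00054 z 0.04469 t 18.17
47 False ang 46.7
Fd -0.34 Fx 0.09 Fz -1.85  s -0.00536 off -0.00061 z 0.04467 t 18.66
62 False ang 61.7
Fd -2.23 Fx 0.48 Fz -1.14  s -0.00568 off -0.00036 z 0.04472 t 19.15
77 False ang 76.7
Fd -3.97 Fx 1.81 Fz -0.66  s -0.00590 off -0.00016 z 0.04473 t 19.64
back
[-0.94524396 -0.38488132 -0.03450482]
```

```bash
python3 - <<'E'
from h import *
st()
s=-.0065
arm.movel(sp(s,.0447,-.0005),speed=.01); F0,p=st()
im=imaging.snapshot("side"); crop(im,310,200,80,75,8,"pics/t_s.png")
E
```

```text
Fd -3.59 Fx 2.35 Fz -1.33  s -0.00594 off -0.00028 z 0.04476 t 20.02
Fd -1.79 Fx 1.15 Fz -1.75  s -0.00608 off -0.00073 z 0.04469 t 20.41
```

View pics/t_s.png

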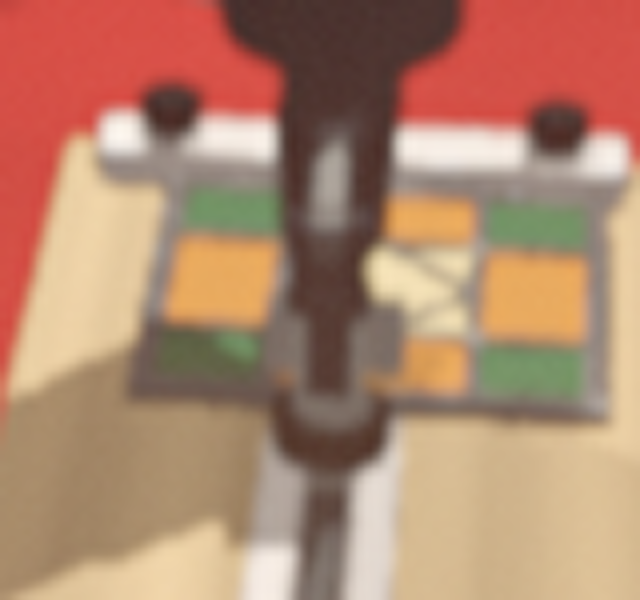

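The quarter turn is done, with the handle across the slot (bar ends at crop 275,340 and 395,340) and the panel unmoved. Unload the remaining light contact, set the collar on the rail, and check before release.

```bash
python3 - <<'E'
from h import *
s=-.0065
F,p=st(12)
while F@d<-.7 and s>-.009:
    s-=.0002; arm.movel(sp(s,.0447,-.0006),speed=.005); F,p=st(10)
print("now lower"); off=-.0006
r=arm.movel(sp(s,.0430,off),speed=.006,f_stop=3); print(r); F,p=st(10); print(s)
E
```

```text
Fd -1.31 Fx 0.60 Fz -1.67  s -0.00610 off -0.00073 z 0.04469 t 20.66
Fd 0.02 Fx -0.15 Fz -1.90  s -0.00634 off -0.00081 z 0.04469 t 21.07
now lower
True
Fd -0.09 Fx -0.42 Fz 6.21  s -0.00657 off -0.00060 z 0.04357 t 21.52
-0.006699999999999999
```

```bash
python3 - <<'E'
from h import *
s=-.0066; z=.0440; off=-.0006
arm.movel(sp(s,z,off),speed=.01); F0,p=st(10)
while s<-.005:
    s+=.00012; arm.movel(sp(s,z,off),speed=.005,f_stop=5); F,p=st(10)
    if F@d<-.9: break
r=arm.movel(sp(s,.0430,off),speed=.006,f_stop=2.5); print(r,s); F,p=st(12)
E
```

```text
Fd 0.20 Fx 0.00 Fz -1.59  s -0.00674 off -0.00085 z 0.04370 t 22.01
Fd -0.10 Fx 0.06 Fz -1.55  s -0.00647 off -0.00063 z 0.04398 t 22.43
Fd -0.11 Fx 0.19 Fz -2.19  s -0.00637 off -0.00061 z 0.04400 t 22.84
Fd -0.06 Fx -0.03 Fz -2.02  s -0.00624 off -0.00061 z 0.04400 t 23.26
Fd -0.13 Fx -0.11 Fz -1.78  s -0.00617 off -0.00057 z 0.04400 t 23.68
Fd -0.54 Fx -0.18 Fz -1.74  s -0.00611 off -0.00057 z 0.04400 t 24.09
Fd -1.20 Fx -0.17 Fz -1.52  s -0.00605 off -0.00061 z 0.04396 t 24.51
True -0.005879999999999998
Fd -0.42 Fx -0.84 Fz 5.62  s -0.00612 off -0.00058 z 0.04360 t 24.92
```

The collar is touching lightly (under 1 N) and seated on the rail. Release and rise straight up.

```bash
python3 - <<'E'
from h import *
command_gripper(.045); st(5)
p=observe()["ee_pos"]; arm.movel([p[0],p[1],.16],speed=.1); p[2]=.16
arm.movel(p-d*.25+[-.06,0,.06],speed=.3); print(observe()["time"])
im=imaging.snapshot("side"); crop(im,310,200,80,75,8,"pics/r_s.png")
im=imaging.snapshot("top"); crop(im,220,155,180,130,4,"pics/r_t.png"); cv2.imwrite("pics/r_tf.png",im[:,:,::-1])
E
```

```text
Fd 0.24 Fx 0.14 Fz -0.21  s -0.00730 off -0.00147 z 0.04235 t 25.43
27.8417
```

View pics/r_s.png

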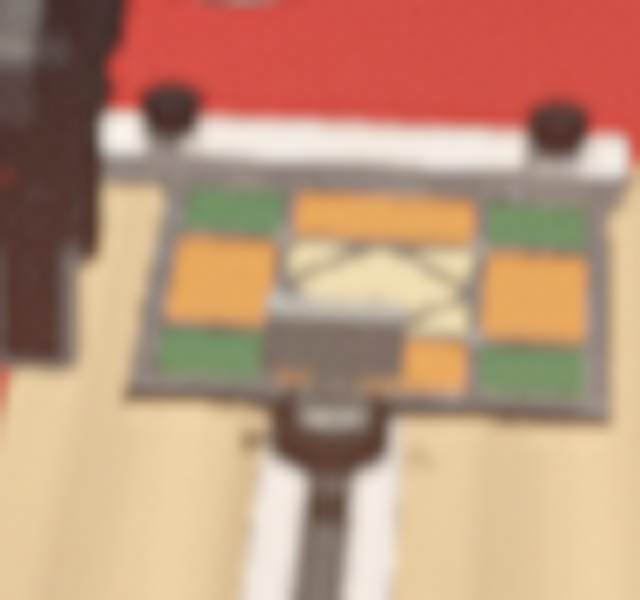

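View pics/r_t.png

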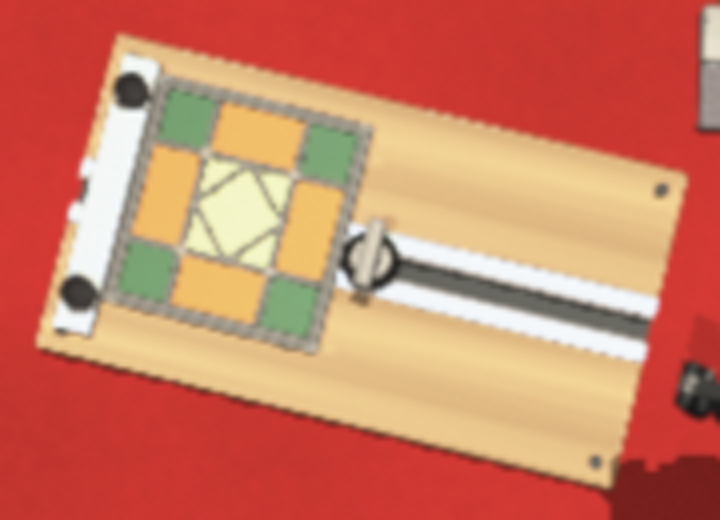

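View pics/r_tf.png

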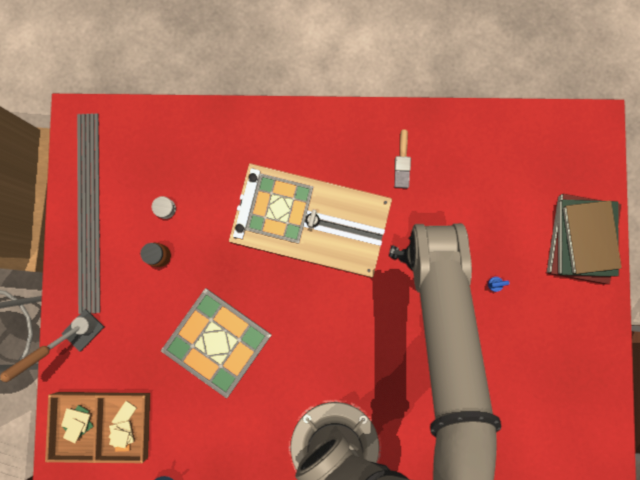

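Handle across the slot, collar against the panel edge (crop 345,258), panel and bystanders in place. One concern: the hand shifted about 1.2 mm back on release and could have dragged the stop. I'll estimate the gap from the top image, which takes no robot time.

```bash
python3 - <<'E'
from h import *
im=cv2.imread("pics/r_tf.png"); n=np.array([d[1],-d[0],0])
g=cv2.cvtColor(im,cv2.COLOR_BGR2GRAY).astype(np.float32)
# profile along slot at several offsets, z of lead edge/collar top
P=lambda s,o,z: w2p("top",sp(s,z,o))
ss=np.arange(-.050,.030,.002)
for o,z in((-.010,.036),(0,.036),(.008,.036)):
    m=np.array([P(s,o,z) for s in ss],np.float32); v=cv2.remap(g,m[:,:1],m[:,1:],cv2.INTER_CUBIC)[:,0]; print(o,[f"{s*1e3:.0f}:{x:.0f}" for s,x in zip(ss,v)])
ov=cv2.resize(im[190:250,280:350],None,fx=10,fy=10,interpolation=cv2.INTER_CUBIC)
T=lambda p:np.int32((np.array(p)-[280,190]+.5)*10)
for c,s in(((0,0,255),-.0045),((255,0,0),-.0065)):
    cv2.polylines(ov,[np.array([T(w2p("top",sp(s+.02*np.cos(a),.036,.02*np.sin(a)))) for a in np.linspace(0,6.3,60)])],False,c,1)
cv2.line(ov,*[tuple(map(int,T(w2p("top",sp(.0155,.029,o))))) for o in(-.06,.06)],(0,255,0),1)
cv2.imwrite("pics/ov2.png",ov)
E
```

```text
-0.01 ['-50:213', '-48:217', '-46:220', '-44:217', '-42:213', '-40:211', '-38:216', '-36:222', '-34:225', '-32:222', '-30:218', '-28:217', '-26:211', '-24:185', '-22:129', '-20:68', '-18:45', '-16:54', '-14:80', '-12:104', '-10:116', '-8:153', '-6:193', '-4:213', '-2:207', '0:191', '2:150', '4:100', '6:56', '8:63', '10:102', '12:137', '14:151', '16:160', '18:160', '20:157', '22:166', '24:184', '26:195', '28:198']
0 ['-50:102', '-48:102', '-46:102', '-44:102', '-42:101', '-40:99', '-38:98', '-36:100', '-34:102', '-32:102', '-30:101', '-28:95', '-26:76', '-24:54', '-22:41', '-20:72', '-18:140', '-16:195', '-14:211', '-12:176', '-10:139', '-8:154', '-6:193', '-4:214', '-2:206', '0:193', '2:191', '4:199', '6:202', '8:163', '10:96', '12:60', '14:98', '16:141', '18:160', '20:157', '22:162', '24:178', '26:193', '28:198']
0.008 ['-50:178', '-48:177', '-46:168', '-44:163', '-42:168', '-40:170', '-38:176', '-36:179', '-34:171', '-32:157', '-30:151', '-28:168', '-26:167', '-24:134', '-22:92', '-20:62', '-18:98', '-16:158', '-14:188', '-12:181', '-10:160', '-8:159', '-6:195', '-4:210', '-2:204', '0:195', '2:193', '4:193', '6:166', '8:109', '10:66', '12:78', '14:115', '16:142', '18:153', '20:150', '22:147', '24:162', '26:185', '28:199']
```

View pics/ov2.png

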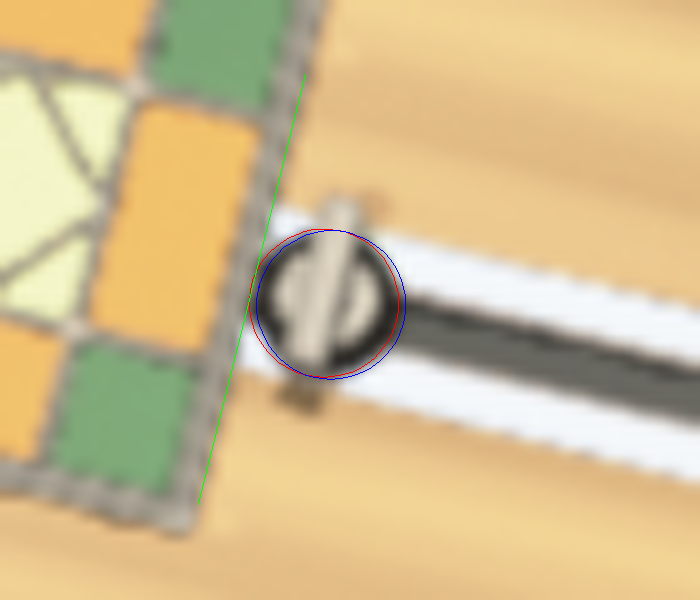

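The image puts the collar between touching (red) and a gap of about 1–1.5 mm (blue), which is too coarse. There is time, so I'll check by touch: shut fingers, low behind the collar, nudged forward with about 2 N.

```bash
python3 - <<'E'
from h import *
arm.movep(sp(-.060,.10,-.0006),rv(-13)); command_gripper(0.0,20)
arm.movel(sp(-.060,.032,-.0006),speed=.1,f_stop=6); 
s=-.043; r=arm.movel(sp(s,.032,-.0006),speed=.04,f_stop=4); print(r); F,p=st(4)
im=imaging.snapshot("side"); crop(im,310,200,80,75,8,"pics/n_s.png")
E
```

```text
False
Fd -0.28 Fx -0.16 Fz -0.07  s -0.04318 off -0.00065 z 0.03197 t 31.59
```

View pics/n_s.png

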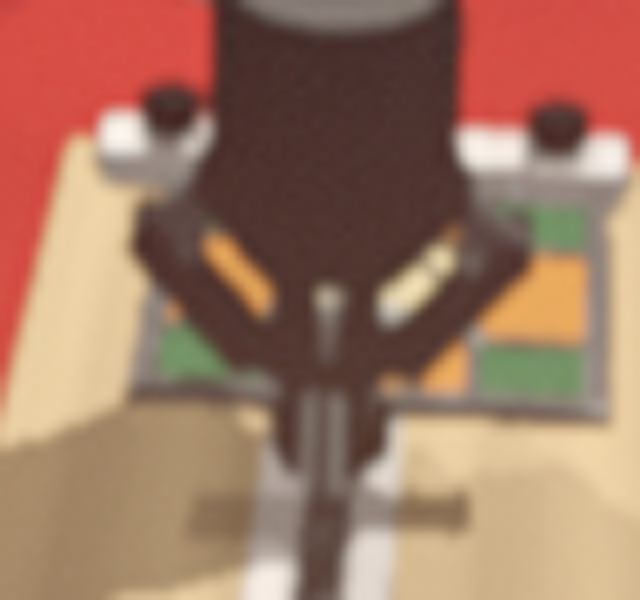

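The fingers stand low behind the collar, centred, with nothing touched yet (about 0 N). Expected contact is near s = −37 mm.

```bash
python3 - <<'E'
from h import *
s=-.0385; r=arm.movel(sp(s,.032,-.0006),speed=.02,f_stop=3); F0,p=st(4); 
while s<-.032 and observe()["time"]<42:
    s+=.0003; r=arm.movel(sp(s,.032,-.0006),speed=.01,f_stop=3.5); F,p=st(4)
    if F@d<-1.7: print("contact",r); break
st(6)
E
```

```text
Fd 0.17 Fx -0.19 Fz 0.36  s -0.03842 off -0.00062 z 0.03201 t 32.08
Fd 0.01 Fx 0.33 Fz 0.01  s -0.03827 off -0.00058 z 0.03200 t 32.40
Fd -0.06 Fx -0.32 Fz 0.01  s -0.03787 off -0.00060 z 0.03200 t 32.72
Fd -0.03 Fx -0.15 Fz -0.24  s -0.03758 off -0.00058 z 0.03203 t 33.03
Fd -0.29 Fx -0.12 Fz -0.23  s -0.03729 off -0.00062 z 0.03199 t 33.35
Fd -0.24 Fx -0.16 Fz 0.15  s -0.03711 off -0.00063 z 0.03197 t 33.67
Fd -1.26 Fx 0.11 Fz 0.31  s -0.03700 off -0.00060 z 0.03198 t 33.98
Fd -2.44 Fx 0.28 Fz 0.56  s -0.03684 off -0.00059 z 0.03195 t 34.30
contact False
Fd -2.95 Fx 0.23 Fz 0.08  s -0.03679 off -0.00060 z 0.03194 t 34.40
```

The force rose at once past the stop's own friction, with at most a few tenths of a mm of travel, so the collar is touching the panel at about 3 N. Withdraw straight back, rise, take a last look, and hand in.

```bash
python3 - <<'E'
from h import *
arm.movel(sp(-.065,.032,-.0006),speed=.06); arm.movel(sp(-.065,.16,-.0006),speed=.15)
arm.movel(sp(-.25,.20,-.06),speed=.3); F,p=st(4)
im=imaging.snapshot("side"); cv2.imwrite("pics/f_s.png",im[:,:,::-1])
im=imaging.snapshot("top"); crop(im,220,155,180,130,4,"pics/f_t.png"); print(observe()["time"])
E
```

```text
Fd 0.04 Fx -0.15 Fz -0.02  s -0.24789 off -0.05980 z 0.19957 t 36.90
37.0167
```

View pics/f_t.png

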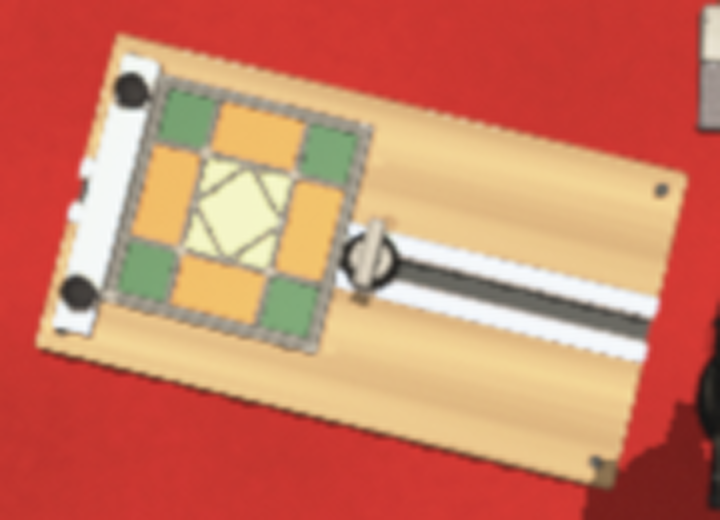

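View pics/f_s.png

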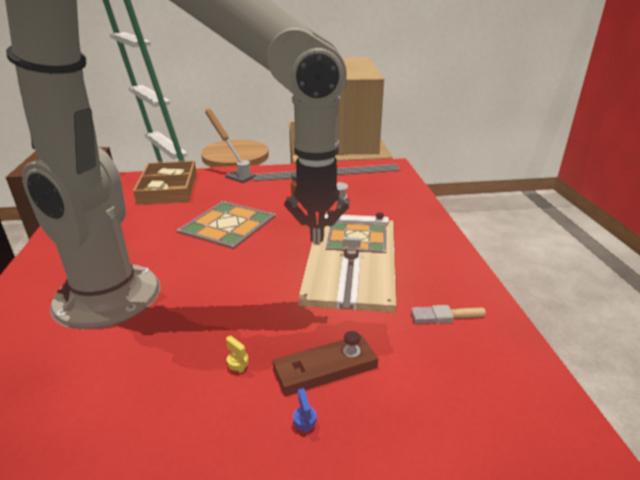

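The stop stands at the panel's near edge (top crop 368,258) with its handle across the slot. The panel's corners are where they started, the holddown is still in the rack, and the other items have not moved. The gripper is clear.

```bash
python3 - <<'E'
from workcell import order
print(order.finish_job())
E
```

```text
the job is handed in; nothing more can be done
None
```

The job is done and handed in at about 37 s of the 51 s allowed. I took the steel stop from the rack, lowered it into the slot about 75 mm clear of the panel, slid it until the collar touched the near edge, gave it a quarter turn and let go.

**Checks that passed**
- **Contact before the turn:** the collar touched at about 3 N, within 0.3 mm of where the images predicted.
- **Force on the panel:** averaged readings stayed at or below about 4 N, under the 12 N limit. The highest came during the turn, because the grip was slightly off the stop's axis. I backed off and brought the collar up to touch again.
- **Last pictures:** the handle lies across the slot, the panel has not moved from its fence, nothing else on the bench was disturbed, and the gripper is clear.

**Checks that disagreed or were unclear**
- **False contact:** one guarded slide stopped early because the arm sagged 0.8 mm and the collar touched the rail.
- **Hand shift on release:** the hand moved back about 1.2 mm when it opened, and the top picture could not rule out a gap of up to about 1.5 mm. I nudged the collar from behind with shut fingers; the force rose at once, to about 3 N, so I take the collar to be touching. This small nudge came after the quarter turn.
- **Locking:** I did not test it by pulling up; it rests on the handle's angle and the completed 90° turn.

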